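Reassemble a trolley hub on its stub axle

TASK

Put the trolley hub back together on its horizontal stub axle: thread on the small steel spacer first, then the rubber wheel, then push the closed end cap over the axle's end, open side first, until the stiff rubber seal is pushed fully home and seal, spacer, wheel and cap sit tight against the back plate with no gaps. The axle's height was set by hand, so feel for it, and be gentle: never load the axle stand with more than 30 N. Leave the other things on the bench alone.

Things in the scene. Friction and masses are not known exactly. Their poses are not given: they have to be found in the camera images.
- stand: Steel axle stand fixed to the bench; base plate 110 (x) by 130 (y) by 8 mm. Origin on the bench, straight below the front face of the back plate, in the axle's vertical plane; the axle runs along the stand's -y. Back plate 60 mm square, 10 mm thick (y 0 to 10), centred on the axle; behind it two posts 135 mm tall (y 10 to 40). Axle, seal and stand together must never be loaded over 30 N.
- under_tip (a point): Point on the bench straight below the axle's free end. The axle: level steel rod 16 mm across, 90 mm long from back plate to free end, rim chamfered 2 mm. On rubber bushes it gives 0.2 mm per N up and down and along, and springs back. Its centre height above the bench was clamped by hand at 96 to 114 mm, changes each time and is in no reading: find it by touch or sight.
- seal (a joint): Black rubber seal ring on the axle, 28 mm across, 8 mm thick. Value (m): gap from the back plate, 0 = home, growing towards the axle's free end; its outer face is 8 mm further out. Starts 8 to 16 mm from home. Grips the axle: about 8 N slides it slowly (60 N per m/s more when faster); it stays where left.
- cradle: Wooden V cradle fixed to the bench, 70 (x) by 260 (y) by 49 mm high; origin on the bench under its centre. The hub parts rest in a row in its V, about 75 mm apart, in any order, bores along its y. The V boards reach only 16 mm to each side, so a part can be taken from above across its diameter (fingers closing along the cradle's x).
- spacer: Plain bright steel spacer, the smallest part: tube 40 mm outside diameter, 20 mm long, straight bore 19.2 mm. Origin at its middle on the bore's axis; y = bore axis; both ends alike. 0.08 to 0.17 kg. Home: middle 18 mm out from the back plate.
- wheel: Black rubber wheel with a grey hub, the largest in diameter: 58 mm across, 28 mm wide, straight bore 19.2 mm. Origin at its middle on the bore's axis; y = bore axis; both ends alike. 0.11 to 0.22 kg. Home: middle 42 mm out from the back plate.
- cap: Aluminium end cap, the longest part: 44 mm outside diameter, 44 mm long; +y end open with a 19.2 mm bore 38 mm deep, -y end closed. Origin at its middle on the axis; y = axis, towards the open end. In the cradle the open end looks along the cradle's +y. 0.08 to 0.15 kg. Home: middle 78 mm out from the back plate, rim against the wheel; the axle does not reach the bore's bottom.
- wrench: Bystander: flat steel wrench, 180 mm, lying on the bench; origin at its middle, on the bench. Leave it.
- jar: Bystander: amber jar of 64 mm diameter, 85 mm tall; origin under its centre. Leave it.
- offcut: Bystander: timber offcut 90 by 45 by 35 mm; origin under its centre. Leave it.
There are look-alikes about, which are no part of the job. What is shaped like the wheel but blue is not meant.

How it is judged (in metres and radians):
On the way, in this order (a step that is already met when the one before it is completed fails the run):
1. the spacer is threaded on the axle (y of spacer in the frame of stand between -0.076 and -0.01 m and x of spacer in the frame of stand between -0.004 and 0.004 m and z of spacer in the frame of stand between 0.091 and 0.119 m and angle between the y axis of spacer and the y axis of stand, either way round below 0.12 rad), for 0.2 s.
2. then the wheel is threaded on the axle, outside the spacer (y of wheel in the frame of stand between -0.072 and -0.03 m and x of wheel in the frame of stand between -0.004 and 0.004 m and z of wheel in the frame of stand between 0.091 and 0.119 m and angle between the y axis of wheel and the y axis of stand, either way round below 0.12 rad), for 0.2 s.
At the end, for the whole second after the job is handed in: On the axle, out from the back plate: seal home (1.5 mm), spacer middle at 15.5-20.5 mm, wheel 39.5-45 mm, cap 75.5-81.5 mm; each within 4 mm of the axle's vertical plane, 91-119 mm above the bench, level along the axle (0.12 rad), at rest (y of spacer in the frame of stand between -0.0205 and -0.0155 m and x of spacer in the frame of stand between -0.004 and 0.004 m and z of spacer in the frame of stand between 0.091 and 0.119 m and angle between the y axis of each of spacer, wheel, cap and the y axis of stand, either way round below 0.12 rad and y of wheel in the frame of stand between -0.045 and -0.0395 m and x of wheel in the frame of stand between -0.004 and 0.004 m and z of wheel in the frame of stand between 0.091 and 0.119 m and y of cap in the frame of stand between -0.0815 and -0.0755 m and x of cap in the frame of stand between -0.004 and 0.004 m and z of cap in the frame of stand between 0.091 and 0.119 m and value of joint seal below 0.0015 m and linear speed of each of spacer, wheel, cap below 0.01 m/s); the robot touches nothing.
It fails at once if the axle stand, with its axle and seal, is loaded with more than 30 N (contact force between stand and anything else above 30 N).
It fails at once if the wrench is moved more than 20 mm (distance of wrench from where it was at the start of the episode above 0.02 m).
It fails at once if the jar is moved more than 20 mm (distance of jar from where it was at the start of the episode above 0.02 m).
It fails at once if the offcut is moved more than 20 mm (distance of offcut from where it was at the start of the episode above 0.02 m).
It also fails if it takes over 72 s, if anything falls off the work surface, if the arm or the gripper's body presses on something with over 40 N, if the wrist force passes 120 N, or if a joint passes its speed limit or range.

ROBOT

A 6-joint arm with a two-finger parallel gripper is mounted at the origin on the work surface. World frame = base frame: x ahead of the robot, y to its left, z up, the work surface at z = 0. Lengths are in mm, angles in rad, forces in N, time in s.
With the tool pointing down it reaches from about 250 to 725 mm from the base axis. Payload 9.7 kg.
Tool frame: the origin (TCP) lies at the very end of the fingers, on their centre line; the grasp point (between the pads) lies 19 mm behind it; x points along the fingers, y is the direction in which the jaws open and shut, and the axes are right-handed (so a half turn about x gives the same grasp; the last joint's range is limited). The gripper opens to 85 mm and grips with 20 to 120 N. Pads are 22 mm wide; open, the fingers measure 114 mm over their backs; the gripper's body (76 mm by 85 mm) begins 54 mm behind the grasp point. The pads swing forward as they close: fully open they stand 13 mm farther back than shut.
Start: joints at [-1.167, 0.087, 0.176, 1.66, 0, 1.571], TCP at [216.101, -505.764, 231.284] pointing down, gripper open.
Joint ranges: [-3.13, 3.13], [-0.85, 1.81], [-1.15, 1.24], [-2.2, 2.28], [-1.44, 1.52], [-3.14, 3.14]. Speed limits (rad/s): [2.22, 2.22, 2.57, 3.14, 3.14, 3.14].

INTERFACE

Orientations are given as [roll, pitch, yaw] about the fixed x, y, z axes, in that order (R = Rz(yaw) Ry(pitch) Rx(roll)).
In Python, from workcell import sensors, vision, ticket gives the robot as it stands.
- The arm moves only by the tool drive_tool, never from a script. Its argument "deltas" is a list of rows, each a list of 7 numbers: the shift along the tool's x, y, z in mm, then the turn, a rotation vector about the tool's x, y, z in degrees, then the finger opening in mm, from 0 to 85.4. In form: [[dx, dy, dz, rx, ry, rz, hand], ...]. A call has exactly 10 rows; each row shifts and turns the commanded pose from where the row before left it, along the tool's axes as they then stand; what a row does not reach is not made up. A row lasts 1/12 s, in which the tool goes at most 41.7 mm and 7.16 degrees, less where a joint would pass 70% of its speed; a pose out of reach is approached as far as the arm can. A call is refused whole if a number of a shift passes 41.7 or a number of a turn 7.16, either way. A call with a gripper value outside its range is refused whole. The fingers move at their own pace and stop on an object; "grip_force" is the grip in N (left out, the last holds). Time passes only in rows, so rows that do not move let the fingers close, or fill a call up. It gives the time, the measured TCP pose, the force and the opening at its end, in the units of the state.
- sensors.sense(): the state, without advancing time (a new reading comes with each control period).
- vision.snapshot(name): name is "scene" or "side" or "wrist"; returns (picture, depth): 400x640x3 uint8, red, green, blue; 400x640 float32, mm along the optical axis (not along the pixel's ray), 0 where there is no reading.
- vision.camera_params(name): a dict with "mtx" (3x3 intrinsics, pixels), "R" (3x3) and "t" (3): a world point X has camera coordinates R X + t. Camera axes: x right, y down, z forward; pixel columns grow to the right and rows downward; lengths in mm; the calibration is good to about 2 mm. A picture is of the moment at which its call begins: read the wrist's pose just before it. camera_params takes no time and is no camera call; for the wrist camera it gives the pose at the moment of the call.
- ticket.job_done(): hands the job in, once; it reports no verdict.
The state is a dict: "t": time; "joint_positions": joint angles; "joint_velocities": joint speeds; "tau": joint torques, N m; "ee_pos": TCP position; "tcp_rot": TCP orientation; "force": force on the tool from outside, world axes, zero at the start; "ft_torque": the same for the moment, N m; "finger_gap": opening from 0.0 (shut) to 1.0 (fully open).
Only numpy, scipy, OpenCV 4.12 (cv2) and the standard library are available. Lean on these libraries where they do the work, as an engineer would, in place of code of your own. Each camera call takes 0.05 s, during which the arm holds its last target. There are 200 camera calls.

## Working session

There is one attempt and no reset: what is moved stays moved. The work goes in short steps, Python scripts to look and compute and a tool call to move; the robot and the scene stay as the last step left them, time stands still between calls to the robot, and variables do not carry over. Pictures are saved under pics/ and viewed, about 8 in all and at most 12, crops included, and the job is handed in when it is done.

Besides the shell and the picture viewer there is one more tool, called after "Emit:" in YAML: its name, and indented under it one key for each argument. drive_tool: Moves the arm, as the interface text tells. Its arguments: {"type":"object","properties":{"deltas":{"type":"array","items":{"type":"array","items":{"type":"number"}}},"grip_force":{"type":"number"}},"required":["deltas"]}

```bash
mkdir -p pics; ls; python3 - <<'E'
from workcell import sensors, vision
import cv2,numpy as np
print(sensors.sense())
for n in("scene","side"):
    p,d=vision.snapshot(n); cv2.imwrite(f"pics/{n}.png",p[:,:,::-1]); np.save(f"pics/{n}.npy",d)
    c=vision.camera_params(n); print(n,c)
    np.savez(f"pics/{n}.npz",**c)
E
```

```text
pics
{'t': 0.0, 'joint_positions': array([-1.16704680e+00,  8.74827217e-02,  1.75122981e-01,  1.65978424e+00,
        9.17742803e-06,  1.57077716e+00]), 'joint_velocities': array([ 0.00123723,  0.00057012, -0.00063267, -0.00085061, -0.0014003 ,
       -0.0010132 ]), 'tau': array([ 2.56618318e-03, -5.20385563e+01,  4.64808404e+01,  1.63501682e-02,
        1.66265731e-04,  1.77231550e-05]), 'ee_pos': array([ 215.99211106, -505.56915307,  230.56488857]), 'tcp_rot': array([-1.57762532,  1.56944864,  1.96773602]), 'force': array([0.1794593 , 1.00231038, 0.68240319]), 'ft_torque': array([-0.05076225, -0.01690315,  0.05163897]), 'finger_gap': 1.0038969645981182}
scene {'mtx': array([[361.10177622,   0.        , 322.46410582],
       [  0.        , 361.10177622, 197.68776446],
       [  0.        ,   0.        ,   1.        ]]), 'R': array([[ 0.69677748,  0.71716263,  0.01337555],
       [ 0.47457598, -0.44694349, -0.75830017],
       [-0.53784643,  0.5347142 , -0.65176832]]), 't': array([-377.90633184, -196.80271891, 1111.76175216])}
side {'mtx': array([[378.49212314,   0.        , 317.11580338],
       [  0.        , 378.49212314, 192.12623297],
       [  0.        ,   0.        ,   1.        ]]), 'R': array([[ 9.96291615e-01, -8.60405659e-02, -1.99288398e-04],
       [-4.23023120e-02, -4.87812629e-01, -8.71922791e-01],
       [ 7.49235149e-02,  8.68697795e-01, -4.89643347e-01]]), 't': array([-586.72980464,   77.7269576 ,  858.27856683])}
```

View pics/scene.png

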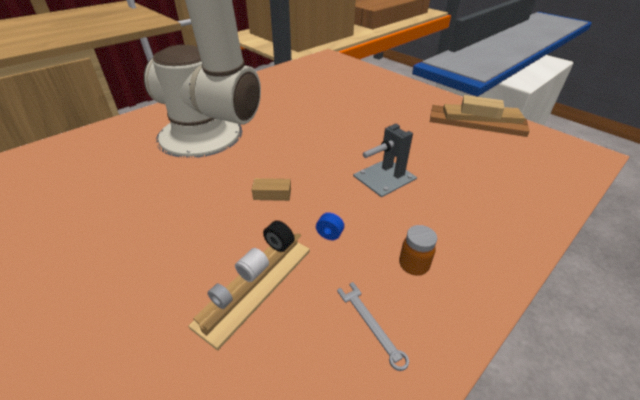

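View pics/side.png

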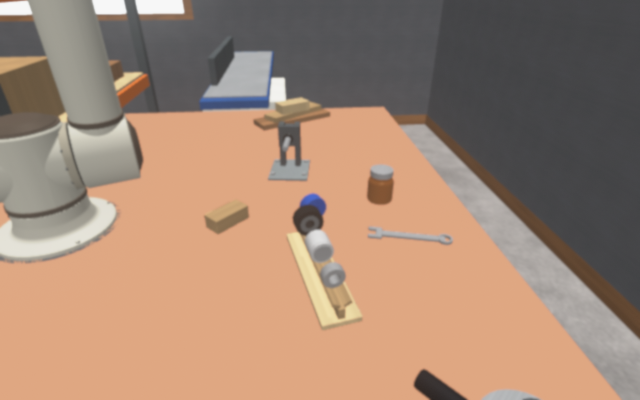

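Scene view: the cradle holds the spacer (220,295), cap (251,263) and wheel (279,236). The axle tip is near (367,154) and the blue look-alike wheel is at (330,226). The side view agrees. Next I'll deproject.

```bash
cat > h.py <<'E'
import numpy as np,cv2
from workcell import sensors,vision
def cloud(d,c):
    v,u=np.indices(d.shape); K=c["mtx"]
    P=np.stack([(u-K[0,2])/K[0,0]*d,(v-K[1,2])/K[1,1]*d,d],-1)
    W=(P-c["t"])@c["R"]; W[d<=0]=np.nan
    return W
def load(n): return cloud(np.load(f"pics/{n}.npy"),np.load(f"pics/{n}.npz"))
E
python3 - <<'E'
from h import *
np.set_printoptions(precision=1,suppress=True)
for n,pts in(("scene",dict(spacer=(220,292),cap=(251,260),wheel=(279,232),tip=(368,154),mid=(378,150),root=(386,146),plate=(392,150),base=(385,180),off=(271,185),jar=(420,235))),("side",dict(spacer=(333,268),cap=(319,240),wheel=(308,212),tip=(285,146),plate=(290,138),base=(290,170),off=(225,212),jar=(380,172)))):
    W=load(n)
    for k,(u,v) in pts.items(): print(n,k,W[v,u])
# combined topdown
S=np.full((600,800,3),0,np.uint8); Z=np.full((600,800),-1e9)
for n in("scene","side"):
    W=load(n).reshape(-1,3); im=cv2.imread(f"pics/{n}.png").reshape(-1,3)
    ok=np.isfinite(W[:,0])&(W[:,2]<160)
    for p,c in zip(W[ok],im[ok]):
        i=int((p[0]-250)*1.5);j=int((200-p[1])*0.9)
        i=int((p[0]-200));j=int((150-p[1]))
        if 0<=i<800 and 0<=j<600 and p[2]>Z[j,i]: Z[j,i]=p[2];S[j,i]=c
cv2.imwrite("pics/top.png",S)
E
```

```text
scene spacer [ 598.2 -286.4   82.9]
scene cap [ 580.3 -212.4   85.4]
scene wheel [ 571.1 -141.4   97.9]
scene tip [526.1 162.3 108.9]
scene mid [528.3 197.1 105.4]
scene root [530.9 224.4 106. ]
scene plate [535.5 246.5  86.9]
scene base [543.  225.    8.1]
scene off [384.4 -20.5  33.5]
scene jar [750.2  52.7  86.2]
side spacer [ 589.5 -290.4   82.9]
side cap [ 573.4 -218.7   86.6]
side wheel [ 558.6 -149.2  102.1]
side tip [519.2 160.3 111.5]
side plate [533.5 220.8 109.7]
side base [530.1 227.5   9.3]
side off [380.  -27.7  35.3]
side jar [744.1  41.7  85.1]
```

View pics/top.png

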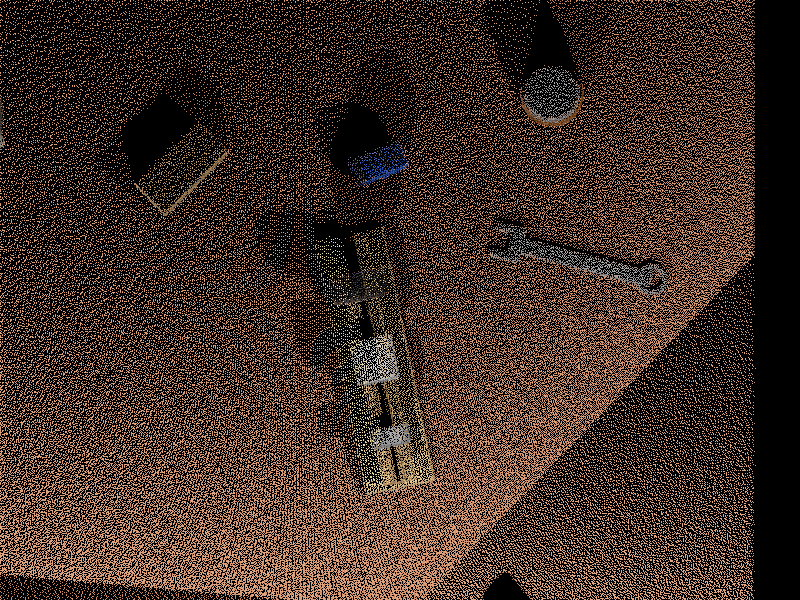

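```bash
cat >> h.py <<'E'
from scipy.optimize import least_squares
def cyl(P,r,a0,p0):
    """fit horizontal cylinder radius r: params x0,z0,(yaw slope) ; axis through (x0+s*(y-p0y), y, z0)"""
    def f(q):
        s=q[2]; x=P[:,0]-q[0]-s*(P[:,1]-p0[1]); return np.hypot(x/np.hypot(1,s),P[:,2]-q[1])-r
    q=least_squares(f,[p0[0],p0[2],a0],loss="soft_l1",f_scale=1.0); return q.x,np.sqrt(np.median(f(q.x)**2)),len(P)
def box(W,lo,hi):
    W=W.reshape(-1,3); return W[np.all((W>lo)&(W<hi),1)]
E
python3 - <<'E'
from h import *
np.set_printoptions(precision=2,suppress=True)
for n in("scene","side"):
    W=load(n)
    A=box(W,[495,156,85],[560,212,125]); print(n,"axle",cyl(A,8,-.1,[528,190,100]),A[:,1].min(),A[:,0].min(),A[:,0].max())
    A=box(W,[495,130,85],[560,260,125]); print(' tip ymin pctl',np.percentile(A[:,1],[0,1,2,5]))
    for k,r,c in(("spacer",20,(594,-288)),("cap",22,(576,-213)),("wheel",29,(562,-143))):
        P=box(W,[c[0]-45,c[1]-36,58],[c[0]+45,c[1]+36,130]); 
        print(' ',k,cyl(P,r,-.2,[c[0],c[1],60]),'y',np.percentile(P[:,1],[1,50,99]),'z',P[:,2].max())
    # plate front top edge & base & posts
    P=box(W,[480,150,3],[620,320,14]); 
    r=cv2.minAreaRect(P[:,:2].astype(np.float32)); print(' base',r,np.median(P[:,2]))
    P=box(W,[480,150,118],[600,320,150]); 
    print(' top',np.percentile(P,[1,50,99],axis=0)); print(cv2.minAreaRect(P[:,:2].astype(np.float32)))
    P=box(W,[500,-360,1],[680,-90,20]); P=P[P[:,2]>4]; print(' cradle',cv2.minAreaRect(P[:,:2].astype(np.float32)))
E
```

```text
scene axle (array([521.34, 104.05,   0.12]), np.float64(0.8596484491933687), 133) 156.02650585847215 512.9882185615918 532.4455238102714
 tip ymin pctl [156.03 157.32 157.81 160.54]
  spacer (array([590.4 ,  62.6 ,  -0.22]), np.float64(0.7604483313184858), 343) y [-298.43 -286.83 -273.51] z 84.49214027827368
  cap (array([574.46,  64.92,  -0.2 ]), np.float64(0.7268707005622872), 687) y [-234.53 -214.13 -185.76] z 88.64451320097427
  wheel (array([560.08,  73.08,  -0.22]), np.float64(1.1908825480412502), 678) y [-153.75 -142.49 -117.64] z 104.11409860214532
 base ((532.5, 239.35400390625), (132.65121459960938, 111.9764175415039), 85.86038970947266) 8.00893954959615
 top [[502.1  242.9  118.36]
 [535.47 256.09 130.99]
 [563.18 286.18 136.21]]
((531.2454833984375, 255.90557861328125), (60.624385833740234, 60.61702346801758), 81.49858093261719)
 cradle ((595.0337524414062, -215.8145294189453), (69.94412231445312, 254.10594177246094), 2.329747200012207)
side axle (array([522.97, 103.79,   0.12]), np.float64(0.5931132167353415), 71) 157.02337948756013 513.4971133604854 533.0516911809962
 tip ymin pctl [154.29 157.45 158.26 159.31]
  spacer (array([590.15,  62.4 ,  -0.19]), np.float64(1.1657719336097199), 360) y [-299.42 -292.39 -277.53] z 84.5599310252074
  cap (array([575.33,  64.79,  -0.22]), np.float64(1.003846107082649), 624) y [-235.13 -226.1  -189.36] z 89.19486651242329
  wheel (array([560.7 ,  72.98,  -0.22]), np.float64(5.075168702796322), 681) y [-154.3  -146.15 -122.77] z 103.70434146641378
 base ((530.3836669921875, 239.13262939453125), (130.2354736328125, 108.03499603271484), 82.7789077758789) 8.078970677746327
 top [[501.5  241.29 118.26]
 [532.13 249.27 129.79]
 [563.71 282.11 135.87]]
((531.7149047851562, 254.2408905029297), (55.547088623046875, 60.94672775268555), 85.2177963256836)
 cradle ((574.211181640625, -211.61529541015625), (69.96244812011719, 260.5050964355469), 11.788186073303223)
```

Emit:
drive_tool:
  deltas:
    - [0,0,0,-7,0,0,85]
    - [0,0,0,-7,0,0,85]
    - [0,0,0,0,0,0,85]
    - [0,0,0,0,0,0,85]
    - [0,0,0,0,0,0,85]
    - [0,0,0,0,0,0,85]
    - [0,0,0,0,0,0,85]
    - [0,0,0,0,0,0,85]
    - [0,0,0,0,0,0,85]
    - [0,0,0,0,0,0,85]

```text
t: 0.93
ee_pos: [216.1, -505.7, 231.3]
tcp_rot: [-2.518, 1.571, 1.271]
force: [-0.0, -0.1, -0.0]
finger_gap: 0.994
```

```bash
cat >> h.py <<'E'
from scipy.spatial.transform import Rotation as Ro
def plan(target,yaw,n=10,hand=85):
    """rows from the current pose to target TCP (tool down) and tool-y yaw (deg)"""
    s=sensors.sense(); r=s["tcp_rot"]; R=Ro.from_euler("xyz",r).as_matrix()
    th=np.degrees(np.arctan2(R[1,1],R[0,1])); print("pos",s["ee_pos"].round(1),"yaw",th.round(2),"F",s["force"].round(1),"gap",round(s["finger_gap"]*85.4,1),"t",round(s["t"],2))
    print("tool x axis",R[:,0].round(4))
    d=(np.array(target)-s["ee_pos"])/n; dy=(yaw-th)/n; rows=[]
    for i in range(n):
        a=np.radians(th+i*dy); c,q=np.cos(a),np.sin(a)
        rows.append([round(float(v),2) for v in(-d[2],d[0]*c+d[1]*q,d[0]*q-d[1]*c,-dy,0,0)]+[hand])
    print(rows)
E
python3 -c "
from h import *
plan([590.3,-288,150],12.1)"
```

```text
pos [ 216.1 -505.7  231.3] yaw -52.89 F [-0.  -0.1 -0. ] gap 84.9 t 0.93
tool x axis [ 0.  0. -1.]
[[8.13, 5.21, -42.98, -6.5, 0.0, 0.0, 85], [8.13, 10.04, -42.11, -6.5, 0.0, 0.0, 85], [8.13, 14.75, -40.7, -6.5, 0.0, 0.0, 85], [8.13, 19.26, -38.77, -6.5, 0.0, 0.0, 85], [8.13, 23.52, -36.34, -6.5, 0.0, 0.0, 85], [8.13, 27.48, -33.45, -6.5, 0.0, 0.0, 85], [8.13, 31.09, -30.12, -6.5, 0.0, 0.0, 85], [8.13, 34.3, -26.41, -6.5, 0.0, 0.0, 85], [8.13, 37.07, -22.36, -6.5, 0.0, 0.0, 85], [8.13, 39.36, -18.02, -6.5, 0.0, 0.0, 85]]
```

Emit:
drive_tool:
  deltas:
    - [6,4,-33,-6.5,0,0,85]
    - [6,8,-33,-6.5,0,0,85]
    - [6,12,-33,-6.5,0,0,85]
    - [6,15,-31,-6.5,0,0,85]
    - [6,19,-29,-6.5,0,0,85]
    - [6,22,-27,-6.5,0,0,85]
    - [6,25,-24,-6.5,0,0,85]
    - [6,27,-21,-6.5,0,0,85]
    - [6,30,-18,-6.5,0,0,85]
    - [6,31,-14,-6.5,0,0,85]

```text
t: 1.77
ee_pos: [514.9, -331.4, 171.1]
tcp_rot: [0.833, 1.571, -0.521]
force: [-0.4, -1.3, -0.4]
finger_gap: 0.992
```

```bash
python3 - <<'E'
from h import *
plan([590.3,-288,150],12.1)
p,d=vision.snapshot("wrist"); c=vision.camera_params("wrist"); cv2.imwrite("pics/w1.png",p[:,:,::-1]); np.save("pics/w1.npy",d); np.savez("pics/w1.npz",**c)
print(c["R"].round(3),(-c["R"].T@c["t"]).round(1))
E
```

```text
pos [ 514.9 -331.4  171.1] yaw 12.45 F [-0.4 -1.3 -0.4] gap 84.8 t 1.77
tool x axis [ 2.e-04 -1.e-04 -1.e+00]
[[2.11, 8.3, -2.61, 0.03, 0.0, 0.0, 85], [2.11, 8.29, -2.62, 0.03, 0.0, 0.0, 85], [2.11, 8.29, -2.62, 0.03, 0.0, 0.0, 85], [2.11, 8.29, -2.63, 0.03, 0.0, 0.0, 85], [2.11, 8.29, -2.63, 0.03, 0.0, 0.0, 85], [2.11, 8.29, -2.64, 0.03, 0.0, 0.0, 85], [2.11, 8.29, -2.64, 0.03, 0.0, 0.0, 85], [2.11, 8.28, -2.65, 0.03, 0.0, 0.0, 85], [2.11, 8.28, -2.65, 0.03, 0.0, 0.0, 85], [2.11, 8.28, -2.66, 0.03, 0.0, 0.0, 85]]
[[ 0.974  0.227  0.   ]
 [ 0.216 -0.926  0.311]
 [ 0.071 -0.303 -0.95 ]] [ 500.3 -250.5  311.8]
```

View pics/w1.png

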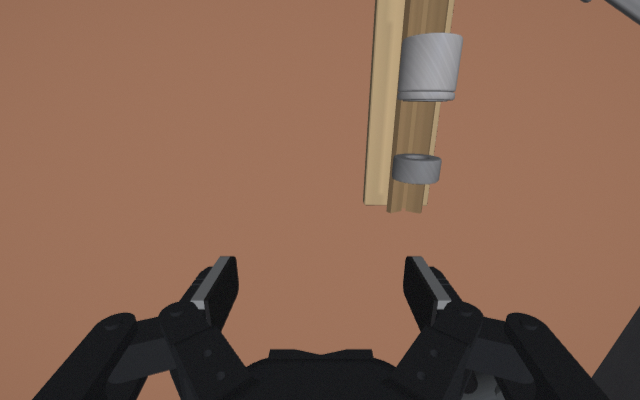

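Wrist view: spacer at (416,168) and cap at (430,67), both clear, with the cradle's near end at about (405,208). I'll fit both from the wrist depth.

```bash
python3 - <<'E'
from h import *
np.set_printoptions(precision=2,suppress=True)
W=load("w1")
for k,r,c in(("spacer",20,(590.3,-288)),("cap",22,(575,-213))):
    P=box(W,[c[0]-45,c[1]-36,58],[c[0]+45,c[1]+36,130]); q,e,n=cyl(P,r,-.2,[c[0],c[1],60]);print(k,q,e,n)
    s=q[2]; t=(P[:,0]-q[0])*s/np.hypot(1,s)+(P[:,1]-c[1])/np.hypot(1,s); print(' along',np.percentile(t,[0,1,5,50,95,99,100]))
# cap centre etc from scene/side along axis
for n in("scene","side"):
  W=load(n)
  for k,c in(("spacer",(590.3,-288)),("cap",(575,-213)),("wheel",(560.4,-143))):
    P=box(W,[c[0]-45,c[1]-40,58],[c[0]+45,c[1]+40,130]); u=np.array([-.213,.977]); t=(P[:,:2]-c)@u; print(n,k,np.percentile(t,[0,1,3,10,50,90,97,99,100]))
E
```

```text
spacer [594.44  60.69  -0.22] 0.4322908039030103 1212
 along [-3.58 -2.67 -1.67  8.09 16.59 16.75 16.85]
cap [578.05  63.27  -0.23] 0.43094053345275185 3931
 along [-14.96 -14.45 -12.47   8.32  27.45  29.1   30.05]
scene spacer [-8.21 -8.11 -7.92 -7.5  -0.73  9.06 10.72 11.34 11.89]
scene cap [-19.98 -19.58 -19.2  -18.67  -2.94  19.48  23.12  24.71  25.39]
scene wheel [-7.63 -7.06 -6.75 -6.23 -1.37 16.51 20.05 21.09 21.87]
side spacer [-9.56 -9.31 -8.91 -8.07 -5.13  7.01  9.98 10.75 11.82]
side cap [-20.86 -20.39 -19.9  -19.25 -12.05  16.79  22.34  24.19  25.37]
side wheel [-9.77 -8.01 -7.47 -6.76 -4.7  13.38 18.35 20.15 21.96]
```

Emit:
drive_tool:
  deltas:
    - [4,16,-6,0,0,0,85]
    - [4,16,-6,0,0,0,85]
    - [4,16,-6,0,0,0,85]
    - [4,16,-6,0,0,0,85]
    - [4,16,-2,0,0,0,85]
    - [0,0,0,0,0,0,85]
    - [0,0,0,0,0,0,85]
    - [0,0,0,0,0,0,85]
    - [0,0,0,0,0,0,85]
    - [0,0,0,0,0,0,85]

```text
t: 2.65
ee_pos: [585.8, -290.8, 151.7]
tcp_rot: [0.785, 1.57, -0.575]
force: [0.1, 0.1, -0.1]
finger_gap: 0.997
```

```bash
cat >> h.py <<'E'
def wfit(parts):
    p,d=vision.snapshot("wrist"); c=vision.camera_params("wrist"); W=cloud(d,c)
    for k,r,c,z in parts:
        P=box(W,[c[0]-45,c[1]-40,z],[c[0]+45,c[1]+40,130]); q,e,n=cyl(P,r,-.2,[c[0],c[1],60])
        s=q[2]; u=np.array([s,1])/np.hypot(1,s); t=(P[:,:2]-[q[0],c[1]])@u; pc=np.percentile(t,[1,99]); print(k,q.round(2),round(e,2),n,pc.round(1),"centre",(np.array([q[0],c[1]])+u*pc.mean()).round(1))
    return p,W
E
python3 - <<'E'
from h import *
wfit([("spacer",20,(590.3,-288),58),("cap",22,(575,-213),58)])
s=sensors.sense();print(s["ee_pos"],s["tcp_rot"])
E
```

```text
spacer [ 5.9013e+02  6.2670e+01 -2.0000e-01] 0.47 1332 [-6.9 12.7] centre [ 589.6 -285.2]
cap [ 5.7457e+02  6.5070e+01 -2.1000e-01] 0.38 3935 [-17.9  25.2] centre [ 573.8 -209.4]
[ 585.84122329 -290.83687174  151.7334494 ] [ 0.81973149  1.5702735  -0.54010619]
```

```bash
python3 -c "
from h import *
plan([589.6,-285.2,43.5],11.9,5)"
```

```text
pos [ 585.8 -290.8  151.7] yaw 12.09 F [ 0.  -0.3 -0.8] gap 85.0 t 2.7
tool x axis [ 4.e-04 -3.e-04 -1.e+00]
[[21.65, 0.97, -0.94, 0.04, 0.0, 0.0, 85], [21.65, 0.97, -0.95, 0.04, 0.0, 0.0, 85], [21.65, 0.97, -0.95, 0.04, 0.0, 0.0, 85], [21.65, 0.97, -0.95, 0.04, 0.0, 0.0, 85], [21.65, 0.97, -0.95, 0.04, 0.0, 0.0, 85]]
```

Emit:
drive_tool:
  deltas:
    - [10,2.4,-2.4,0.2,0,0,85]
    - [10,2.4,-2.3,0,0,0,85]
    - [18,0,0,0,0,0,85]
    - [18,0,0,0,0,0,85]
    - [18,0,0,0,0,0,85]
    - [18,0,0,0,0,0,85]
    - [10,0,0,0,0,0,85]
    - [6,0,0,0,0,0,85]
    - [0,0,0,0,0,0,85]
    - [0,0,0,0,0,0,85]
  grip_force: 40

```text
t: 3.53
ee_pos: [590.1, -284.7, 43.5]
tcp_rot: [1.071, 1.571, -0.292]
force: [-0.6, 0.1, -0.3]
finger_gap: 0.992
```

Emit:
drive_tool:
  deltas:
    - [0,0,0,0,0,0,50]
    - [0,0,0,0,0,0,34]
    - [0,0,0,0,0,0,34]
    - [0,0,0,0,0,0,34]
    - [0,0,0,0,0,0,34]
    - [0,0,0,0,0,0,34]
    - [0,0,0,0,0,0,34]
    - [0,0,0,0,0,0,34]
    - [0,0,0,0,0,0,34]
    - [0,0,0,0,0,0,34]

```text
t: 4.37
ee_pos: [589.8, -285.1, 44.2]
tcp_rot: [0.129, 1.57, -1.234]
force: [-3.5, -1.0, 5.4]
finger_gap: 0.46
```

Emit:
drive_tool:
  deltas:
    - [-15,0,0,0,0,0,34]
    - [-25,0,0,0,0,0,34]
    - [-25,0,0,0,0,0,34]
    - [-25,0,0,0,0,0,34]
    - [-20,0,0,0,0,0,34]
    - [0,0,0,0,0,0,34]
    - [0,0,0,0,0,0,34]
    - [0,0,0,0,0,0,34]
    - [0,0,0,0,0,0,34]
    - [0,0,0,0,0,0,34]

```text
t: 5.2
ee_pos: [589.4, -284.5, 151.6]
tcp_rot: [-2.25, 1.568, 2.671]
force: [1.0, -0.1, -1.4]
finger_gap: 0.459
```

```bash
python3 -c "
from h import *
plan([511,90,145],-6.8,10,34)"
```

```text
pos [ 589.4 -284.5  151.6] yaw 11.94 F [ 1.  -0.1 -1.4] gap 39.2 t 5.2
tool x axis [-0.0021  0.0011 -1.    ]
[[0.66, 0.07, -38.27, 1.87, 0.0, 0.0, 34], [0.66, -1.18, -38.25, 1.87, 0.0, 0.0, 34], [0.66, -2.43, -38.19, 1.87, 0.0, 0.0, 34], [0.66, -3.67, -38.09, 1.87, 0.0, 0.0, 34], [0.66, -4.92, -37.95, 1.87, 0.0, 0.0, 34], [0.66, -6.15, -37.77, 1.87, 0.0, 0.0, 34], [0.66, -7.39, -37.55, 1.87, 0.0, 0.0, 34], [0.66, -8.61, -37.28, 1.87, 0.0, 0.0, 34], [0.66, -9.82, -36.98, 1.87, 0.0, 0.0, 34], [0.66, -11.03, -36.64, 1.87, 0.0, 0.0, 34]]
```

Emit:
drive_tool:
  deltas:
    - [0.5,0,-15,1.87,0,0,34]
    - [0.5,-1,-25,1.87,0,0,34]
    - [0.5,-2,-32,1.87,0,0,34]
    - [0.5,-3,-34,1.87,0,0,34]
    - [0.5,-4,-34,1.87,0,0,34]
    - [0.5,-5,-34,1.87,0,0,34]
    - [0.5,-6,-34,1.87,0,0,34]
    - [0.5,-7,-34,1.87,0,0,34]
    - [0.5,-8,-34,1.87,0,0,34]
    - [0.5,-9,-30,1.87,0,0,34]

```text
t: 6.03
ee_pos: [528.8, 21.4, 147.6]
tcp_rot: [-1.642, 1.57, 2.951]
force: [0.6, 0.5, -1.4]
finger_gap: 0.458
```

Emit:
drive_tool:
  deltas:
    - [0,-3,-25,0,0,0,34]
    - [0,-2,-25,0,0,0,34]
    - [0,-2,-15,0,0,0,34]
    - [0,0,-5,0,0,0,34]
    - [0,0,0,0,0,0,34]
    - [0,0,0,0,0,0,34]
    - [0,0,0,0,0,0,34]
    - [0,0,0,0,0,0,34]
    - [0,0,0,0,0,0,34]
    - [0,0,0,0,0,0,34]

```text
t: 6.87
ee_pos: [531.1, 89.3, 148.3]
tcp_rot: [0.997, 1.571, -0.692]
force: [-0.2, -0.1, -1.7]
finger_gap: 0.457
```

```bash
python3 - <<'E'
from h import *
plan([513,112,85],-6.8,10,34)
p,d=vision.snapshot("wrist"); c=vision.camera_params("wrist"); W=cloud(d,c)
cv2.imwrite("pics/w2.png",p[:,:,::-1]); np.save("pics/w2.npy",d); np.savez("pics/w2.npz",**c)
A=box(W,[495,150,85],[560,215,125]); print(cyl(A,8,.1,[522,190,100])) if len(A)>20 else print(len(A))
E
```

```text
pos [531.1  89.3 148.3] yaw -6.82 F [-0.2 -0.1 -1.7] gap 39.1 t 6.87
tool x axis [ 0. -0. -1.]
[[6.33, -2.06, -2.04, -0.0, 0.0, 0.0, 34], [6.33, -2.06, -2.04, -0.0, 0.0, 0.0, 34], [6.33, -2.06, -2.04, -0.0, 0.0, 0.0, 34], [6.33, -2.06, -2.04, -0.0, 0.0, 0.0, 34], [6.33, -2.06, -2.04, -0.0, 0.0, 0.0, 34], [6.33, -2.06, -2.04, -0.0, 0.0, 0.0, 34], [6.33, -2.06, -2.04, -0.0, 0.0, 0.0, 34], [6.33, -2.06, -2.04, -0.0, 0.0, 0.0, 34], [6.33, -2.06, -2.04, -0.0, 0.0, 0.0, 34], [6.33, -2.06, -2.04, -0.0, 0.0, 0.0, 34]]
(array([5.21465642e+02, 1.03962304e+02, 1.27659819e-01]), np.float64(0.3539267063205891), 2909)
```

View pics/w2.png

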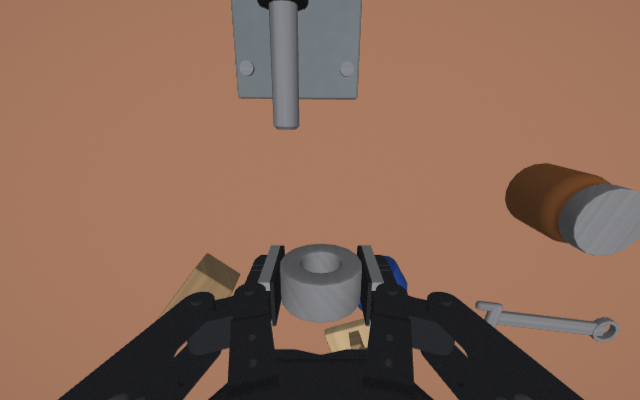

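Wrist view: the spacer is gripped at (320,280) with its bore facing the axle. The axle tip is at (287,127). I'll measure spacer relative to axle in this same frame.

```bash
python3 - <<'E'
from h import *
np.set_printoptions(precision=2,suppress=True)
W=load("w2")
P=box(W,[515,70,168],[547,97,200]); print(len(P)); print(cyl(P,20,.12,[531,89,167]), np.percentile(P[:,1],[0,1,50,99,100]))
u=np.array([.1266,.992])
A=box(W,[495,140,80],[560,215,125]); t=(A[:,:2]-[521.47,190])@u; print("tip t",np.percentile(t,[0,.5,1,2,5]), "tip y",190+np.percentile(t,.5)*u[1])
# axle slope in z too
top=A[np.abs((A[:,0]-521.47)-.1277*(A[:,1]-190))<2]; print("top line z", np.polyfit(top[:,1]-190,top[:,2],1))
B=box(W,[460,150,3],[600,300,13]);print(cv2.minAreaRect(B[:,:2].astype(np.float32)))
S=box(W,[500,205,80],[560,240,125]); t=(S[:,:2]-[521.47,190])@u; r=S[:,2]; print("seal?",np.c_[t,r][(r>115)][:, 0].min() if (r>115).any() else None, r.max())
E
```

```text
2392
(array([530.69, 166.96,   0.08]), np.float64(0.34295482836237867), 2392) [77.26 78.91 88.94 96.93 96.99]
tip t [-32.35 -31.95 -31.38 -30.69 -28.45] tip y 158.3034348930603
top line z [  0.   111.92]
((524.9865112304688, 216.30331420898438), (78.30865478515625, 110.24844360351562), 82.95323944091797)
seal? None 114.36143731039844
```

```bash
python3 -c "
from h import *
plan([512.0,112,85.3],-7.1,5,34)"
```

```text
pos [531.1  89.4 148.3] yaw -6.81 F [ 0.5 -0.5 -1.5] gap 39.3 t 6.92
tool x axis [ 1.e-04  0.e+00 -1.e+00]
[[12.61, -4.32, -4.03, 0.06, 0.0, 0.0, 34], [12.61, -4.32, -4.03, 0.06, 0.0, 0.0, 34], [12.61, -4.33, -4.02, 0.06, 0.0, 0.0, 34], [12.61, -4.33, -4.02, 0.06, 0.0, 0.0, 34], [12.61, -4.34, -4.01, 0.06, 0.0, 0.0, 34]]
```

Emit:
drive_tool:
  deltas:
    - [10,-4.3,-4,0.3,0,0,34]
    - [15,-4.3,-4,0,0,0,34]
    - [15,-4.3,-4,0,0,0,34]
    - [13,-4.3,-4,0,0,0,34]
    - [7,-4.3,-4,0,0,0,34]
    - [3,-0.2,0,0,0,0,34]
    - [0,0,-8,0,0,0,34]
    - [0,0,-8,0,0,0,34]
    - [0,0,-8,0,0,0,34]
    - [0,0,0,0,0,0,34]

```text
t: 7.75
ee_pos: [515.6, 137.8, 86.0]
tcp_rot: [2.182, 1.569, 0.489]
force: [-0.6, 0.6, -1.2]
finger_gap: 0.459
```

```bash
python3 - <<'E'
from h import *
plan([515.0,136,85.3],-7.1,5,34)
p,d=vision.snapshot("wrist"); c=vision.camera_params("wrist"); W=cloud(d,c)
np.save("pics/w3.npy",d); np.savez("pics/w3.npz",**c)
A=box(W,[490,164,85],[560,215,125]); print(cyl(A,8,.12,[521,190,104]))
P=box(W,[499,120,105],[531,145,140]); print(len(P)); print(cyl(P,20,.12,[515,136,104]), np.percentile(P[:,1],[0,1,50,99,100]))
E
```

```text
pos [515.6 137.8  86. ] yaw -7.0 F [-0.6  0.6 -1.2] gap 39.2 t 7.75
tool x axis [ 1.3e-03  7.0e-04 -1.0e+00]
[[0.14, -0.08, 0.38, 0.02, 0.0, 0.0, 34], [0.14, -0.08, 0.38, 0.02, 0.0, 0.0, 34], [0.14, -0.08, 0.38, 0.02, 0.0, 0.0, 34], [0.14, -0.08, 0.38, 0.02, 0.0, 0.0, 34], [0.14, -0.08, 0.38, 0.02, 0.0, 0.0, 34]]
(array([5.21379627e+02, 1.03706933e+02, 1.26444046e-01]), np.float64(0.3100918612984041), 4414)
2471
(array([5.14779964e+02, 1.04466143e+02, 4.12637593e-02]), np.float64(0.378531854435014), 2471) [124.73612991 126.75525548 137.10514562 144.93725438 144.9981438 ]
```

Emit:
drive_tool:
  deltas:
    - [0.5,-0.2,0,0,0,0,34]
    - [0,0,-2,0,0,0,34]
    - [0,0,-2,0,0,0,34]
    - [0,0,-2,0,0,0,34]
    - [0,0,-2,0,0,0,34]
    - [0,0,-2,0,0,0,34]
    - [0,0,-2,0,0,0,34]
    - [0,0,-2,0,0,0,34]
    - [0,0,0,0,0,0,34]
    - [0,0,0,0,0,0,34]

```text
t: 8.63
ee_pos: [516.4, 150.3, 84.8]
tcp_rot: [-1.323, 1.571, -3.017]
force: [-0.0, 0.3, -1.2]
finger_gap: 0.456
```

Emit:
drive_tool:
  deltas:
    - [0.5,0,-3,0,0,0,34]
    - [0,0,-3,0,0,0,34]
    - [0,0,-3,0,0,0,34]
    - [0,0,-3,0,0,0,34]
    - [0,0,-3,0,0,0,34]
    - [0,0,-3,0,0,0,34]
    - [0,0,-3,0,0,0,34]
    - [0,0,-3,0,0,0,34]
    - [0,0,0,0,0,0,34]
    - [0,0,0,0,0,0,34]

```text
t: 9.47
ee_pos: [519.3, 174.1, 84.2]
tcp_rot: [-0.867, 1.571, -2.561]
force: [-0.2, 0.3, -1.3]
finger_gap: 0.458
```

Emit:
drive_tool:
  deltas:
    - [0,0,-4,0,0,0,34]
    - [0,0,-4,0,0,0,34]
    - [0,0,-4,0,0,0,34]
    - [0,0,-4,0,0,0,34]
    - [0,0,-4,0,0,0,34]
    - [0,0,-4,0,0,0,34]
    - [0,0,-4,0,0,0,34]
    - [0,0,-2,0,0,0,34]
    - [0,0,0,0,0,0,34]
    - [0,0,0,0,0,0,34]

```text
t: 10.3
ee_pos: [523.0, 203.8, 84.2]
tcp_rot: [-0.752, 1.571, -2.446]
force: [0.1, 0.1, -1.2]
finger_gap: 0.459
```

Emit:
drive_tool:
  deltas:
    - [0,0,0,0,0,0,42]
    - [0,0,0,0,0,0,44]
    - [0,0,0,0,0,0,48]
    - [0,0,0,0,0,0,60]
    - [0,0,0,0,0,0,75]
    - [0,0,0,0,0,0,85]
    - [0,0,0,0,0,0,85]
    - [0,0,0,0,0,0,85]
    - [0,0,0,0,0,0,85]
    - [0,0,0,0,0,0,85]

```text
t: 11.13
ee_pos: [523.0, 203.7, 84.3]
tcp_rot: [0.987, 1.571, -0.707]
force: [-0.3, -0.0, -0.3]
finger_gap: 0.992
```

Emit:
drive_tool:
  deltas:
    - [-10,0,5,0,0,0,85]
    - [-20,0,10,0,0,0,85]
    - [-20,0,20,0,0,0,85]
    - [-15,0,25,0,0,0,85]
    - [-3,0,35,0,0,0,85]
    - [0,0,35,0,0,0,85]
    - [0,0,20,0,0,0,85]
    - [0,0,0,0,0,0,85]
    - [0,0,0,0,0,0,85]
    - [0,0,0,0,0,0,85]

```text
t: 11.97
ee_pos: [504.7, 55.0, 152.9]
tcp_rot: [2.085, 1.57, 0.39]
force: [0.3, -0.0, 0.6]
finger_gap: 0.994
```

```bash
python3 - <<'E'
from h import *
plan([561,-140,150],11.9,10,85)
p,d=vision.snapshot("wrist"); c=vision.camera_params("wrist"); cv2.imwrite("pics/w4.png",p[:,:,::-1]); np.save("pics/w4.npy",d); np.savez("pics/w4.npz",**c)
W=cloud(d,c); P=box(W,[490,185,108],[560,235,130]); print(len(P),cyl(P,20,.126,[523,207,102]) if len(P)>50 else '',np.percentile(P,[1,50,99],axis=0).round(1))
E
```

```text
pos [504.7  55.  152.9] yaw -7.09 F [ 0.3 -0.   0.6] gap 84.9 t 11.97
tool x axis [ 7.e-04  3.e-04 -1.e+00]
[[0.29, 7.99, 18.65, -1.9, 0.0, 0.0, 85], [0.29, 7.37, 18.91, -1.9, 0.0, 0.0, 85], [0.29, 6.74, 19.14, -1.9, 0.0, 0.0, 85], [0.29, 6.1, 19.35, -1.9, 0.0, 0.0, 85], [0.29, 5.46, 19.54, -1.9, 0.0, 0.0, 85], [0.29, 4.81, 19.71, -1.9, 0.0, 0.0, 85], [0.29, 4.15, 19.86, -1.9, 0.0, 0.0, 85], [0.29, 3.49, 19.99, -1.9, 0.0, 0.0, 85], [0.29, 2.83, 20.09, -1.9, 0.0, 0.0, 85], [0.29, 2.16, 20.18, -1.9, 0.0, 0.0, 85]]
218 (array([5.21336497e+02, 9.08783886e+01, 1.69959282e-02]), np.float64(0.6589283415333089), 218) [[514.5 185.1 108.1]
 [520.5 187.3 110.7]
 [527.8 190.1 113. ]]
```

View pics/w4.png

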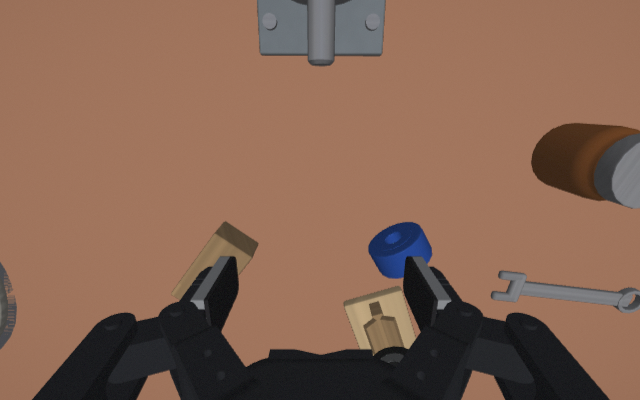

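Wrist view: the axle tip is at (320,62) and undisturbed; the spacer is just out of frame, so I'll check it in the scene camera. Moving to the wheel now.

Emit:
drive_tool:
  deltas:
    - [0,8,15,-1.9,0,0,85]
    - [0,7,19,-1.9,0,0,85]
    - [0,7,20,-1.9,0,0,85]
    - [0,6,22,-1.9,0,0,85]
    - [0,6,22,-1.9,0,0,85]
    - [0,5,22,-1.9,0,0,85]
    - [0,4,21,-1.9,0,0,85]
    - [0,4,21,-1.9,0,0,85]
    - [0,3,20,-1.9,0,0,85]
    - [0,2,14,-1.9,0,0,85]

```text
t: 12.85
ee_pos: [562.1, -141.1, 152.0]
tcp_rot: [-1.707, 1.57, -3.067]
force: [0.2, 0.2, -0.1]
finger_gap: 0.995
```

Emit:
drive_tool:
  deltas:
    - [0,0,0,0,0,0,85]
    - [0,0,0,0,0,0,85]
    - [0,0,0,0,0,0,85]
    - [0,0,0,0,0,0,85]
    - [0,0,0,0,0,0,85]
    - [0,0,0,0,0,0,85]
    - [0,0,0,0,0,0,85]
    - [0,0,0,0,0,0,85]
    - [0,0,0,0,0,0,85]
    - [0,0,0,0,0,0,85]

```text
t: 13.68
ee_pos: [561.4, -140.6, 152.3]
tcp_rot: [1.178, 1.571, -0.184]
force: [0.3, 0.1, -0.7]
finger_gap: 0.992
```

```bash
python3 - <<'E'
from h import *
wfit([("wheel",29,(559,-137),65)])
plan([558.7,-135.2,55],11.9,10,85)
p,d=vision.snapshot("scene"); c=vision.camera_params("scene");W=cloud(d,c)
cv2.imwrite("pics/s2.png",cv2.resize(p[100:220,300:480,::-1],None,fx=4,fy=4,interpolation=cv2.INTER_CUBIC))
P=box(W,[490,165,112.5],[560,235,130]);print(len(P),np.percentile(P,[1,50,99],axis=0).round(1))
E
```

```text
wheel [ 5.5883e+02  7.2990e+01 -2.1000e-01] 0.49 3300 [-10.8  17. ] centre [ 558.2 -133.9]
pos [ 561.4 -140.7  152.3] yaw 11.93 F [1.1 0.6 0.5] gap 84.6 t 13.73
tool x axis [ 0.  0. -1.]
[[9.73, -0.15, -0.59, 0.0, 0.0, 0.0, 85], [9.73, -0.15, -0.59, 0.0, 0.0, 0.0, 85], [9.73, -0.15, -0.59, 0.0, 0.0, 0.0, 85], [9.73, -0.15, -0.59, 0.0, 0.0, 0.0, 85], [9.73, -0.15, -0.59, 0.0, 0.0, 0.0, 85], [9.73, -0.15, -0.59, 0.0, 0.0, 0.0, 85], [9.73, -0.15, -0.59, 0.0, 0.0, 0.0, 85], [9.73, -0.15, -0.59, 0.0, 0.0, 0.0, 85], [9.73, -0.15, -0.59, 0.0, 0.0, 0.0, 85], [9.73, -0.15, -0.59, 0.0, 0.0, 0.0, 85]]
110 [[508.6 176.9 112.7]
 [528.2 201.3 117.7]
 [539.7 230.3 123.3]]
```

View pics/s2.png

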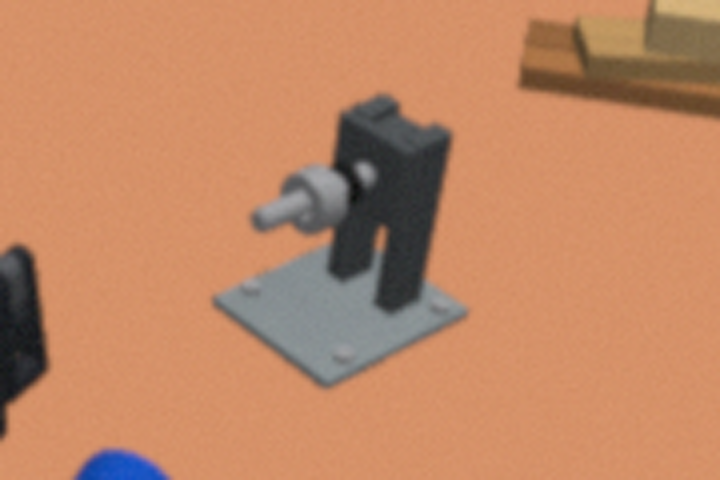

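Crop: the spacer is threaded at (320,198) with the black seal behind it at (355,182). Grasping the wheel.

Emit:
drive_tool:
  deltas:
    - [8,-0.9,-3.6,0,0,0,85]
    - [15,-0.9,-3.6,0,0,0,85]
    - [18,0,0,0,0,0,85]
    - [18,0,0,0,0,0,85]
    - [18,0,0,0,0,0,85]
    - [14,0,0,0,0,0,85]
    - [7,0,0,0,0,0,85]
    - [0,0,0,0,0,0,85]
    - [0,0,0,0,0,0,85]
    - [0,0,0,0,0,0,65]

```text
t: 14.62
ee_pos: [558.6, -134.0, 55.3]
tcp_rot: [1.123, 1.569, -0.239]
force: [0.3, 0.2, 0.2]
finger_gap: 0.877
```

Emit:
drive_tool:
  deltas:
    - [0,0,0,0,0,0,50]
    - [0,0,0,0,0,0,50]
    - [0,0,0,0,0,0,50]
    - [0,0,0,0,0,0,50]
    - [0,0,0,0,0,0,50]
    - [0,0,0,0,0,0,50]
    - [0,0,0,0,0,0,50]
    - [-10,0,0,0,0,0,50]
    - [-20,0,0,0,0,0,50]
    - [-20,0,0,0,0,0,50]

```text
t: 15.45
ee_pos: [557.8, -133.8, 105.0]
tcp_rot: [-2.102, 1.57, 2.819]
force: [0.0, -0.5, -0.8]
finger_gap: 0.668
```

Emit:
drive_tool:
  deltas:
    - [-20,0,0,0,0,0,50]
    - [-15,0,0,0,0,0,50]
    - [-10,0,-8,1.9,0,0,50]
    - [0,-1,-18,1.9,0,0,50]
    - [0,-2,-28,1.9,0,0,50]
    - [0,-3,-28,1.9,0,0,50]
    - [0,-4,-28,1.9,0,0,50]
    - [0,-5,-28,1.9,0,0,50]
    - [0,-6,-20,1.9,0,0,50]
    - [0,0,-15,1.9,0,0,50]

```text
t: 16.28
ee_pos: [521.5, 38.4, 150.4]
tcp_rot: [2.154, 1.57, 0.525]
force: [0.3, 0.4, -0.7]
finger_gap: 0.671
```

```bash
python3 -c "
from h import *
plan([509,88,150],-7.1,10,50)"
```

```text
pos [521.5  38.4 150.4] yaw -3.29 F [ 0.3  0.4 -0.7] gap 57.3 t 16.28
tool x axis [ 6.e-04  4.e-04 -1.e+00]
[[0.04, -1.53, -4.88, 0.38, 0.0, 0.0, 50], [0.04, -1.56, -4.87, 0.38, 0.0, 0.0, 50], [0.04, -1.59, -4.86, 0.38, 0.0, 0.0, 50], [0.04, -1.63, -4.84, 0.38, 0.0, 0.0, 50], [0.04, -1.66, -4.83, 0.38, 0.0, 0.0, 50], [0.04, -1.69, -4.82, 0.38, 0.0, 0.0, 50], [0.04, -1.72, -4.81, 0.38, 0.0, 0.0, 50], [0.04, -1.75, -4.8, 0.38, 0.0, 0.0, 50], [0.04, -1.79, -4.79, 0.38, 0.0, 0.0, 50], [0.04, -1.82, -4.78, 0.38, 0.0, 0.0, 50]]
```

Emit:
drive_tool:
  deltas:
    - [0,-3.2,-9,1.2,0,0,50]
    - [5,-3.2,-9,1.2,0,0,50]
    - [10,-3.2,-9,1.4,0,0,50]
    - [12,-3.2,-9,0,0,0,50]
    - [12,-3.2,-9,0,0,0,50]
    - [12,0,-9,0,0,0,50]
    - [8,0,-9,0,0,0,50]
    - [5,0,-9,0,0,0,50]
    - [0,0,0,0,0,0,50]
    - [0,0,0,0,0,0,50]

```text
t: 17.12
ee_pos: [514.1, 110.2, 85.1]
tcp_rot: [-1.04, 1.57, -2.733]
force: [0.3, -0.7, -1.4]
finger_gap: 0.67
```

```bash
python3 - <<'E'
from h import *
plan([514.2,130,85.2],-7.1,1,50)
p,d=vision.snapshot("wrist"); c=vision.camera_params("wrist"); W=cloud(d,c)
A=box(W,[490,164,85],[560,188,112.5]); print(cyl(A,8,.12,[521,190,104]))
s=sensors.sense()["ee_pos"]
P=box(W,[s[0]-22,s[1]-14,s[2]+30],[s[0]+22,s[1]+14,s[2]+60]); print(len(P)); print(cyl(P,29,.12,[s[0],s[1],104]), np.percentile(P[:,1],[0,1,50,99,100]))
E
```

```text
pos [514.1 110.2  85.1] yaw -7.0 F [ 0.3 -0.7 -1.4] gap 57.2 t 17.12
tool x axis [-5.e-04 -2.e-04 -1.e+00]
[[-0.08, -2.29, -19.67, 0.1, 0.0, 0.0, 50]]
(array([5.21761107e+02, 1.04061980e+02, 1.26302220e-01]), np.float64(0.2757835852997541), 2117)
6531
(array([ 5.13617215e+02,  1.02916313e+02, -3.86588637e-03]), np.float64(0.5904614614288413), 6531) [ 95.8840577   96.65467748 113.53275555 123.73620728 123.87815918]
```

Emit:
drive_tool:
  deltas:
    - [-0.7,-1.9,-5,0.1,0,0,50]
    - [0,0,-8,0,0,0,50]
    - [0,0,-7,0,0,0,50]
    - [0,0,0,0,0,0,50]
    - [0,0,0,0,0,0,50]
    - [0,0,0,0,0,0,50]
    - [0,0,0,0,0,0,50]
    - [0,0,0,0,0,0,50]
    - [0,0,0,0,0,0,50]
    - [0,0,0,0,0,0,50]

```text
t: 18.0
ee_pos: [514.6, 129.7, 86.0]
tcp_rot: [-2.572, 1.571, 2.015]
force: [0.3, 0.5, -1.5]
finger_gap: 0.667
```

```bash
python3 - <<'E'
from h import *
plan([514.2,130,85.2],-7.1,1,50)
p,d=vision.snapshot("wrist"); c=vision.camera_params("wrist"); W=cloud(d,c)
A=box(W,[490,164,85],[560,188,112.5]); print(cyl(A,8,.12,[521,190,104]))
s=sensors.sense()["ee_pos"]
P=box(W,[s[0]-22,s[1]-12,s[2]+30],[s[0]+22,s[1]+10,s[2]+60]); print(len(P)); print(cyl(P,29,.12,[s[0],s[1],104]), np.percentile(P[:,1],[0,1,50,99,100]))
E
```

```text
pos [514.6 129.7  86. ] yaw -7.18 F [ 0.3  0.5 -1.5] gap 57.0 t 18.0
tool x axis [-0.  0. -1.]
[[0.8, -0.47, -0.24, -0.08, 0.0, 0.0, 50]]
(array([5.21560183e+02, 1.03649577e+02, 1.27918082e-01]), np.float64(0.29928770744931227), 1898)
4402
(array([5.14466027e+02, 1.03662038e+02, 1.18775739e-01]), np.float64(0.30737835389905466), 4402) [117.75539478 118.0700643  129.36142119 139.52291725 139.74337063]
```

Emit:
drive_tool:
  deltas:
    - [0,-0.5,-3,0,0,0,50]
    - [0,0,-3,0,0,0,50]
    - [0,0,-3,0,0,0,50]
    - [0,0,-2,0,0,0,50]
    - [0,0,-2,0,0,0,50]
    - [0,0,-2,0,0,0,50]
    - [0,0,-2,0,0,0,50]
    - [0,0,-2,0,0,0,50]
    - [0,0,-2,0,0,0,50]
    - [0,0,0,0,0,0,50]

```text
t: 18.88
ee_pos: [516.8, 151.1, 86.0]
tcp_rot: [-2.833, 1.571, 1.755]
force: [0.0, -0.3, -2.8]
finger_gap: 0.672
```

Emit:
drive_tool:
  deltas:
    - [0.3,0,-3,0,0,0,50]
    - [0,0,-3,0,0,0,50]
    - [0,0,-3,0,0,0,50]
    - [0,0,-3,0,0,0,50]
    - [0,0,-3,0,0,0,50]
    - [0,0,-3,0,0,0,50]
    - [0,0,-3,0,0,0,50]
    - [0,0,-3,0,0,0,50]
    - [0,0,0,0,0,0,50]
    - [0,0,0,0,0,0,50]

```text
t: 19.72
ee_pos: [519.7, 174.7, 85.6]
tcp_rot: [-1.045, 1.571, -2.74]
force: [0.8, 0.1, -0.9]
finger_gap: 0.673
```

Emit:
drive_tool:
  deltas:
    - [0,0,-2,0,0,0,50]
    - [0,0,-2,0,0,0,50]
    - [0,0,-2,0,0,0,50]
    - [0,0,-2,0,0,0,50]
    - [0,0,-2,0,0,0,50]
    - [0,0,-2,0,0,0,50]
    - [0,0,-2,0,0,0,50]
    - [0,0,-2,0,0,0,50]
    - [0,0,0,0,0,0,50]
    - [0,0,0,0,0,0,50]

```text
t: 20.55
ee_pos: [521.8, 190.6, 85.6]
tcp_rot: [-2.592, 1.571, 1.995]
force: [0.9, 0.1, -0.6]
finger_gap: 0.672
```

Emit:
drive_tool:
  deltas:
    - [0,0,0,0,0,0,59]
    - [0,0,0,0,0,0,61]
    - [0,0,0,0,0,0,66]
    - [0,0,0,0,0,0,75]
    - [0,0,0,0,0,0,85]
    - [0,0,0,0,0,0,85]
    - [0,0,0,0,0,0,85]
    - [0,0,0,0,0,0,85]
    - [0,0,0,0,0,0,85]
    - [-6,0,0,0,0,0,85]

```text
t: 21.38
ee_pos: [521.2, 190.2, 90.8]
tcp_rot: [-1.112, 1.569, -2.808]
force: [-0.4, -0.7, -0.1]
finger_gap: 0.997
```

Emit:
drive_tool:
  deltas:
    - [-20,0,0,0,0,0,85]
    - [-25,0,5,0,0,0,85]
    - [-20,0,15,0,0,0,85]
    - [-5,0,25,0,0,0,85]
    - [0,0,33,0,0,0,85]
    - [0,0,35,0,0,0,85]
    - [0,0,35,0,0,0,85]
    - [0,0,35,0,0,0,85]
    - [0,0,35,0,0,0,85]
    - [0,0,35,0,0,0,85]

```text
t: 22.22
ee_pos: [489.8, -62.1, 162.4]
tcp_rot: [1.605, 1.57, -0.091]
force: [1.1, -0.1, -0.6]
finger_gap: 0.996
```

```bash
python3 - <<'E'
from h import *
plan([574,-213,150],11.9,10,85)
p,d=vision.snapshot("scene"); cv2.imwrite("pics/s3.png",cv2.resize(p[100:220,300:480,::-1],None,fx=4,fy=4,interpolation=cv2.INTER_CUBIC))
E
```

```text
pos [489.8 -62.1 162.4] yaw -7.15 F [ 1.1 -0.1 -0.6] gap 85.0 t 22.22
tool x axis [ 9.e-04 -1.e-04 -1.e+00]
[[1.24, 10.24, 13.92, -1.91, 0.0, 0.0, 85], [1.24, 9.77, 14.26, -1.91, 0.0, 0.0, 85], [1.24, 9.29, 14.57, -1.91, 0.0, 0.0, 85], [1.24, 8.8, 14.87, -1.91, 0.0, 0.0, 85], [1.24, 8.3, 15.16, -1.91, 0.0, 0.0, 85], [1.24, 7.79, 15.42, -1.91, 0.0, 0.0, 85], [1.24, 7.27, 15.68, -1.91, 0.0, 0.0, 85], [1.24, 6.75, 15.91, -1.91, 0.0, 0.0, 85], [1.24, 6.22, 16.12, -1.91, 0.0, 0.0, 85], [1.24, 5.68, 16.32, -1.91, 0.0, 0.0, 85]]
```

View pics/s3.png

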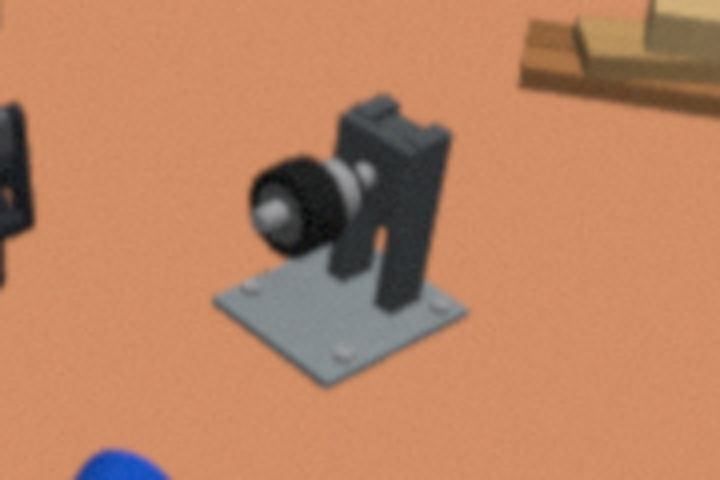

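Crop: the wheel is on the axle at (300,205), outside the spacer at (345,185). Going for the cap.

Emit:
drive_tool:
  deltas:
    - [1,10,14,-1.9,0,0,85]
    - [1,10,14,-1.9,0,0,85]
    - [1,9,15,-1.9,0,0,85]
    - [1,9,15,-1.9,0,0,85]
    - [1,8,15,-1.9,0,0,85]
    - [1,8,15,-1.9,0,0,85]
    - [1,7,16,-1.9,0,0,85]
    - [1,7,16,-1.9,0,0,85]
    - [1,6,16,-1.9,0,0,85]
    - [1,6,16,-1.9,0,0,85]

```text
t: 23.1
ee_pos: [574.5, -212.0, 152.1]
tcp_rot: [0.977, 1.571, -0.385]
force: [-0.2, -0.0, -0.6]
finger_gap: 0.996
```

Emit:
drive_tool:
  deltas:
    - [0,0,0,0,0,0,85]
    - [0,0,0,0,0,0,85]
    - [0,0,0,0,0,0,85]
    - [0,0,0,0,0,0,85]
    - [0,0,0,0,0,0,85]
    - [0,0,0,0,0,0,85]
    - [0,0,0,0,0,0,85]
    - [0,0,0,0,0,0,85]
    - [0,0,0,0,0,0,85]
    - [0,0,0,0,0,0,85]

```text
t: 23.93
ee_pos: [574.1, -211.2, 151.7]
tcp_rot: [0.336, 1.571, -1.028]
force: [-0.1, -0.0, 0.2]
finger_gap: 0.996
```

```bash
python3 - <<'E'
from h import *
wfit([("cap",22,(574,-210),60)])
plan([573.8,-209.4,46],11.9,1,85)
E
```

```text
cap [ 5.7395e+02  6.4990e+01 -2.1000e-01] 0.41 3018 [-20.1  22.9] centre [ 573.7 -208.6]
pos [ 574.2 -211.2  151.7] yaw 11.84 F [-0.6  1.3 -0.4] gap 85.0 t 23.98
tool x axis [ 0. -0. -1.]
[[105.7, 0.0, -1.82, -0.06, 0.0, 0.0, 85]]
```

Emit:
drive_tool:
  deltas:
    - [8,0,-1.3,0,0,0,85]
    - [15,0,-1.3,0,0,0,85]
    - [20,0,0,0,0,0,85]
    - [20,0,0,0,0,0,85]
    - [20,0,0,0,0,0,85]
    - [15,0,0,0,0,0,85]
    - [7.5,0,0,0,0,0,85]
    - [0,0,0,0,0,0,85]
    - [0,0,0,0,0,0,70]
    - [0,0,0,0,0,0,50]
  grip_force: 60

```text
t: 24.82
ee_pos: [574.2, -208.9, 47.3]
tcp_rot: [1.023, 1.569, -0.341]
force: [-0.3, -0.4, 0.0]
finger_gap: 0.741
```

Emit:
drive_tool:
  deltas:
    - [0,0,0,0,0,0,36]
    - [0,0,0,0,0,0,36]
    - [0,0,0,0,0,0,36]
    - [0,0,0,0,0,0,36]
    - [0,0,0,0,0,0,36]
    - [0,0,0,0,0,0,36]
    - [0,0,0,0,0,0,36]
    - [0,0,0,0,0,0,36]
    - [-10,0,0,0,0,0,36]
    - [-20,0,0,0,0,0,36]

```text
t: 25.65
ee_pos: [572.5, -208.2, 74.9]
tcp_rot: [-2.162, 1.567, 2.757]
force: [-0.7, 0.8, -0.9]
finger_gap: 0.504
```

Emit:
drive_tool:
  deltas:
    - [-25,0,0,0,0,0,36]
    - [-25,0,0,0,0,0,36]
    - [-15,0,-10,2.1,0,0,36]
    - [-5,0,-20,2.1,0,0,36]
    - [0,-1,-30,2.1,0,0,36]
    - [0,-2,-33,2.1,0,0,36]
    - [0,-3,-33,2.1,0,0,36]
    - [0,-4,-33,2.1,0,0,36]
    - [0,-5,-33,2.1,0,0,36]
    - [0,-6,-33,2.1,0,0,36]

```text
t: 26.48
ee_pos: [539.1, 16.5, 147.2]
tcp_rot: [1.805, 1.57, 0.146]
force: [0.8, 0.3, -0.9]
finger_gap: 0.502
```

```bash
python3 -c "
from h import *
plan([510.5,102,86],-7.2,10,36)"
```

```text
pos [539.1  16.5 147.2] yaw -5.08 F [ 0.8  0.3 -0.9] gap 42.9 t 26.48
tool x axis [ 1.1e-03  2.0e-04 -1.0e+00]
[[6.12, -3.6, -8.26, 0.21, 0.0, 0.0, 36], [6.12, -3.63, -8.25, 0.21, 0.0, 0.0, 36], [6.12, -3.66, -8.23, 0.21, 0.0, 0.0, 36], [6.12, -3.69, -8.22, 0.21, 0.0, 0.0, 36], [6.12, -3.72, -8.21, 0.21, 0.0, 0.0, 36], [6.12, -3.75, -8.19, 0.21, 0.0, 0.0, 36], [6.12, -3.78, -8.18, 0.21, 0.0, 0.0, 36], [6.12, -3.81, -8.16, 0.21, 0.0, 0.0, 36], [6.12, -3.84, -8.15, 0.21, 0.0, 0.0, 36], [6.12, -3.88, -8.14, 0.21, 0.0, 0.0, 36]]
```

Emit:
drive_tool:
  deltas:
    - [0,-4,-10,1,0,0,36]
    - [0,-5,-12,1,0,0,36]
    - [0,-5,-12,0.1,0,0,36]
    - [5,-5,-12,0,0,0,36]
    - [10,-5,-10,0,0,0,36]
    - [15,-5,-8,0,0,0,36]
    - [15,-4,-5,0,0,0,36]
    - [10,-2,0,0,0,0,36]
    - [6,0,0,0,0,0,36]
    - [0,0,0,0,0,0,36]

```text
t: 27.32
ee_pos: [511.7, 87.3, 83.6]
tcp_rot: [-1.218, 1.569, -2.912]
force: [-0.1, 0.5, -0.1]
finger_gap: 0.5
```

Emit:
drive_tool:
  deltas:
    - [0,0,0,0,0,0,36]
    - [0,0,0,0,0,0,36]
    - [0,0,0,0,0,0,36]
    - [0,0,0,0,0,0,36]
    - [0,0,0,0,0,0,36]
    - [0,0,0,0,0,0,36]
    - [0,0,0,0,0,0,36]
    - [0,0,0,0,0,0,36]
    - [0,0,0,0,0,0,36]
    - [0,0,0,0,0,0,36]

```text
t: 28.15
ee_pos: [512.5, 87.6, 85.2]
tcp_rot: [-1.203, 1.571, -2.897]
force: [-0.3, -0.5, -0.4]
finger_gap: 0.5
```

```bash
cat >> h.py <<'E'
def rel():
    plan([511,106,86],-7.2,1,36)
    p,d=vision.snapshot("wrist"); c=vision.camera_params("wrist"); W=cloud(d,c); s=sensors.sense()["ee_pos"]
    A=box(W,[490,159.5,90],[560,170,113]); print("axle",len(A),cyl(A,8,.12,[521,190,104]))
    P=box(W,[s[0]-16,s[1]-18,s[2]+22],[s[0]+16,s[1]+18,s[2]+60]); q,e,n=cyl(P,22,.12,[s[0],s[1],104])
    print("cap",q.round(2),e,n,"ends y",np.percentile(P[:,1],[0,100]))
    B=box(W,[440,140,4],[600,210,12]); print(cv2.minAreaRect(B[:,:2].astype(np.float32)))
    print("axle fixed-slope x at cap y:",np.median(A[:,0]-.1265*(A[:,1]-s[1])),"lateral",q[0]-np.median(A[:,0]-.1265*(A[:,1]-s[1])),"ztop",np.percentile(A[:,2],99))
    return p,W
E
python3 - <<'E'
from h import *
p,W=rel(); cv2.imwrite("pics/w5.png",p[:,:,::-1])
E
```

```text
pos [512.5  87.6  85.2] yaw -7.06 F [-0.3 -0.5 -0.4] gap 42.7 t 28.15
tool x axis [-0. -0. -1.]
[[-0.83, -3.75, -18.03, 0.14, 0.0, 0.0, 36]]
axle 1098 (array([5.21184472e+02, 1.03442110e+02, 1.12814057e-01]), np.float64(0.3118048516629156), 1098)
cap [5.1233e+02 1.0263e+02 1.2000e-01] 0.33449587010688114 4952 ends y [ 69.64414742 105.64020752]
((522.6204833984375, 197.00778198242188), (39.37702178955078, 109.96692657470703), 82.84967041015625)
axle fixed-slope x at cap y: 508.80688576659094 lateral 3.5200598913884846 ztop 112.61346458352881
```

View pics/w5.png

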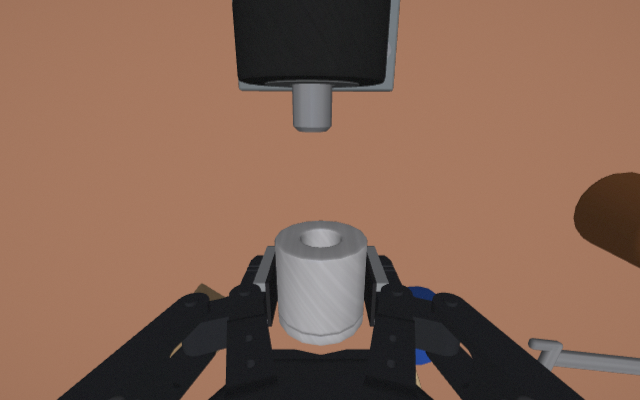

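Wrist view: the cap's open bore is at (321,237), facing the axle end at (312,128), with the wheel behind it. It needs about 3.5 mm lateral and 1 mm up.

Emit:
drive_tool:
  deltas:
    - [-0.9,-3.5,-5,0.1,0,0,36]
    - [0,0,-8,0,0,0,36]
    - [0,0,-8,0,0,0,36]
    - [0,0,-8,0,0,0,36]
    - [0,0,-5,0,0,0,36]
    - [0,0,0,0,0,0,36]
    - [0,0,0,0,0,0,36]
    - [0,0,0,0,0,0,36]
    - [0,0,0,0,0,0,36]
    - [0,0,0,0,0,0,36]

```text
t: 29.03
ee_pos: [513.3, 121.6, 86.1]
tcp_rot: [0.112, 1.571, -1.584]
force: [0.1, -0.6, -1.7]
finger_gap: 0.504
```

```bash
python3 -c "
from h import *
rel()"
```

```text
pos [513.3 121.6  86.1] yaw -7.18 F [ 0.1 -0.6 -1.7] gap 43.0 t 29.03
tool x axis [-0. -0. -1.]
[[0.07, -0.31, 15.72, 0.02, 0.0, 0.0, 36]]
axle 808 (array([5.21323067e+02, 1.03471713e+02, 1.19153454e-01]), np.float64(0.3035330904805411), 808)
cap [5.1310e+02 1.0356e+02 1.2000e-01] 0.31011052323203714 4955 ends y [103.54234426 139.52403751]
((522.5496826171875, 197.28746032714844), (39.081764221191406, 110.38944244384766), 82.34150695800781)
axle fixed-slope x at cap y: 513.0601091976788 lateral 0.04045894293699348 ztop 112.51089081049923
```

Emit:
drive_tool:
  deltas:
    - [0,0,-3,0,0,0,36]
    - [0,0,-3,0,0,0,36]
    - [0,0,-3,0,0,0,36]
    - [0,0,-3,0,0,0,36]
    - [0,0,-2,0,0,0,36]
    - [0,0,-2,0,0,0,36]
    - [0,0,-2,0,0,0,36]
    - [0,0,-2,0,0,0,36]
    - [0,0,-2,0,0,0,36]
    - [0,0,0,0,0,0,36]

```text
t: 29.92
ee_pos: [516.1, 144.0, 86.1]
tcp_rot: [2.917, 1.571, 1.222]
force: [0.3, -0.4, -1.0]
finger_gap: 0.504
```

Emit:
drive_tool:
  deltas:
    - [0,0,-1.5,0,0,0,36]
    - [0,0,-1.5,0,0,0,36]
    - [0,0,-1.5,0,0,0,36]
    - [0,0,-1.5,0,0,0,36]
    - [0,0,-1.5,0,0,0,36]
    - [0,0,-1.5,0,0,0,36]
    - [0,0,-1.5,0,0,0,36]
    - [0,0,-1.5,0,0,0,36]
    - [0,0,0,0,0,0,36]
    - [0,0,0,0,0,0,36]

```text
t: 30.75
ee_pos: [517.5, 155.4, 86.0]
tcp_rot: [-0.085, 1.57, -1.781]
force: [0.1, -1.1, -0.1]
finger_gap: 0.503
```

Emit:
drive_tool:
  deltas:
    - [0,0,-0.8,0,0,0,36]
    - [0,0,-0.8,0,0,0,36]
    - [0,0,-0.8,0,0,0,36]
    - [0,0,-0.8,0,0,0,36]
    - [0,0,-0.8,0,0,0,36]
    - [0,0,0,0,0,0,36]
    - [0,0,0,0,0,0,36]
    - [0,0,0,0,0,0,36]
    - [0,0,0,0,0,0,36]
    - [0,0,0,0,0,0,36]

```text
t: 31.58
ee_pos: [517.8, 158.2, 85.9]
tcp_rot: [-0.111, 1.568, -1.808]
force: [-1.6, -9.5, -0.0]
finger_gap: 0.502
```

Emit:
drive_tool:
  deltas:
    - [0,0,-0.5,0,0,0,36]
    - [0,0,-0.5,0,0,0,36]
    - [0,0,-0.5,0,0,0,36]
    - [0,0,-0.5,0,0,0,36]
    - [0,0,-0.5,0,0,0,36]
    - [0,0,-0.5,0,0,0,36]
    - [0,0,-0.5,0,0,0,36]
    - [0,0,-0.5,0,0,0,36]
    - [0,0,-0.5,0,0,0,36]
    - [0,0,-0.5,0,0,0,36]

```text
t: 32.42
ee_pos: [518.3, 163.0, 85.9]
tcp_rot: [-0.122, 1.568, -1.819]
force: [-1.2, -11.2, 0.4]
finger_gap: 0.496
```

Emit:
drive_tool:
  deltas:
    - [0,0,-0.5,0,0,0,36]
    - [0,0,-0.5,0,0,0,36]
    - [0,0,-0.5,0,0,0,36]
    - [0,0,-0.5,0,0,0,36]
    - [0,0,-0.5,0,0,0,36]
    - [0,0,-0.5,0,0,0,36]
    - [0,0,-0.5,0,0,0,36]
    - [0,0,0,0,0,0,36]
    - [0,0,0,0,0,0,36]
    - [0,0,0,0,0,0,36]

```text
t: 33.25
ee_pos: [518.8, 166.5, 85.9]
tcp_rot: [-0.089, 1.568, -1.786]
force: [-1.1, -10.3, 0.4]
finger_gap: 0.501
```

Emit:
drive_tool:
  deltas:
    - [0,0,-0.4,0,0,0,36]
    - [0,0,-0.4,0,0,0,36]
    - [0,0,-0.4,0,0,0,36]
    - [0,0,-0.4,0,0,0,36]
    - [0,0,-0.4,0,0,0,36]
    - [0,0,-0.4,0,0,0,36]
    - [0,0,0,0,0,0,36]
    - [0,0,0,0,0,0,36]
    - [0,0,0,0,0,0,36]
    - [0,0,0,0,0,0,36]

```text
t: 34.08
ee_pos: [519.1, 168.9, 85.9]
tcp_rot: [-0.11, 1.568, -1.807]
force: [-0.6, -10.4, 0.0]
finger_gap: 0.496
```

Emit:
drive_tool:
  deltas:
    - [0,0,-0.3,0,0,0,36]
    - [0,0,-0.3,0,0,0,36]
    - [0,0,-0.3,0,0,0,36]
    - [0,0,-0.3,0,0,0,36]
    - [0,0,-0.3,0,0,0,36]
    - [0,0,-0.3,0,0,0,36]
    - [0,0,0,0,0,0,36]
    - [0,0,0,0,0,0,36]
    - [0,0,0,0,0,0,36]
    - [0,0,0,0,0,0,36]

```text
t: 34.92
ee_pos: [519.3, 170.7, 85.9]
tcp_rot: [-0.099, 1.568, -1.796]
force: [-0.8, -10.5, -0.1]
finger_gap: 0.5
```

Emit:
drive_tool:
  deltas:
    - [0,0,-0.3,0,0,0,36]
    - [0,0,-0.3,0,0,0,36]
    - [0,0,-0.3,0,0,0,36]
    - [0,0,-0.3,0,0,0,36]
    - [0,0,-0.3,0,0,0,36]
    - [0,0,0,0,0,0,36]
    - [0,0,0,0,0,0,36]
    - [0,0,0,0,0,0,36]
    - [0,0,0,0,0,0,36]
    - [0,0,0,0,0,0,36]

```text
t: 35.75
ee_pos: [519.5, 172.1, 85.9]
tcp_rot: [-0.099, 1.568, -1.796]
force: [-0.5, -10.5, 0.3]
finger_gap: 0.5
```

Emit:
drive_tool:
  deltas:
    - [0,0,-0.3,0,0,0,36]
    - [0,0,-0.3,0,0,0,36]
    - [0,0,-0.3,0,0,0,36]
    - [0,0,-0.3,0,0,0,36]
    - [0,0,-0.3,0,0,0,36]
    - [0,0,0,0,0,0,36]
    - [0,0,0,0,0,0,36]
    - [0,0,0,0,0,0,36]
    - [0,0,0,0,0,0,36]
    - [0,0,0,0,0,0,36]

```text
t: 36.58
ee_pos: [519.6, 172.9, 85.8]
tcp_rot: [-0.094, 1.566, -1.791]
force: [-1.5, -13.9, 0.5]
finger_gap: 0.502
```

Emit:
drive_tool:
  deltas:
    - [0,0,-0.3,0,0,0,36]
    - [0,0,-0.3,0,0,0,36]
    - [0,0,-0.3,0,0,0,36]
    - [0,0,-0.3,0,0,0,36]
    - [0,0,0,0,0,0,36]
    - [0,0,0,0,0,0,36]
    - [0,0,0,0,0,0,36]
    - [0,0,0,0,0,0,36]
    - [0,0,0,0,0,0,36]
    - [0,0,0,0,0,0,36]

```text
t: 37.42
ee_pos: [519.6, 173.6, 85.7]
tcp_rot: [-0.104, 1.565, -1.802]
force: [-1.2, -17.6, 1.2]
finger_gap: 0.499
```

Emit:
drive_tool:
  deltas:
    - [0,0,0.5,0,0,0,36]
    - [0,0,0.5,0,0,0,36]
    - [0,0,0.5,0,0,0,36]
    - [0,0,0.5,0,0,0,36]
    - [0,0,0.5,0,0,0,36]
    - [0,0,0.5,0,0,0,36]
    - [0,0,0.5,0,0,0,36]
    - [0,0,0.5,0,0,0,36]
    - [0,0,0,0,0,0,36]
    - [0,0,0,0,0,0,36]

```text
t: 38.25
ee_pos: [519.5, 171.4, 86.0]
tcp_rot: [-0.113, 1.569, -1.809]
force: [-0.4, -6.4, -0.2]
finger_gap: 0.506
```

Emit:
drive_tool:
  deltas:
    - [0,0,0.5,0,0,0,36]
    - [0,0,0.5,0,0,0,36]
    - [0,0,0.5,0,0,0,36]
    - [0,0,0,0,0,0,36]
    - [0,0,0,0,0,0,36]
    - [0,0,0,0,0,0,36]
    - [0,0,0,0,0,0,36]
    - [0,0,0,0,0,0,36]
    - [0,0,0,0,0,0,36]
    - [0,0,0,0,0,0,36]

```text
t: 39.08
ee_pos: [519.4, 170.8, 86.1]
tcp_rot: [-0.545, 1.571, -2.24]
force: [-0.6, -2.9, -0.6]
finger_gap: 0.497
```

Emit:
drive_tool:
  deltas:
    - [0,0,0,0,0,0,42]
    - [0,0,0,0,0,0,44]
    - [0,0,0,0,0,0,46]
    - [0,0,0,0,0,0,50]
    - [0,0,0,0,0,0,60]
    - [0,0,0,0,0,0,75]
    - [0,0,0,0,0,0,85]
    - [0,0,0,0,0,0,85]
    - [0,0,0,0,0,0,85]
    - [0,0,0,0,0,0,85]

```text
t: 39.92
ee_pos: [519.4, 170.9, 86.1]
tcp_rot: [-2.554, 1.571, 2.033]
force: [-1.2, -1.0, -0.5]
finger_gap: 0.994
```

Emit:
drive_tool:
  deltas:
    - [-10,0,0,0,0,0,85]
    - [-20,0,0,0,0,0,85]
    - [-25,0,5,0,0,0,85]
    - [-20,0,15,0,0,0,85]
    - [-5,0,20,0,0,0,85]
    - [0,0,20,0,0,0,85]
    - [0,0,12,0,0,0,85]
    - [0,0,0,0,0,0,85]
    - [0,0,0,0,0,0,85]
    - [0,0,0,0,0,0,85]

```text
t: 40.75
ee_pos: [510.5, 99.8, 166.0]
tcp_rot: [-2.329, 1.57, 2.258]
force: [-0.1, -0.5, -0.0]
finger_gap: 0.998
```

```bash
python3 - <<'E'
from h import *
s=sensors.sense(); print(s["t"],s["ee_pos"],s["force"])
p,d=vision.snapshot("wrist"); c=vision.camera_params("wrist"); W=cloud(d,c)
q,d2=vision.snapshot("scene")
a=cv2.resize(p[:260,160:500,::-1],(640,490))
b=cv2.resize(q[110:210,330:430,::-1],(490,490),interpolation=cv2.INTER_CUBIC)[:,:160*3]
cv2.imwrite("pics/f1.png",cv2.resize(np.hstack([a,b]),None,fx=.7,fy=.7))
u=np.array([.1256,.992]); 
P=box(W,[480,130,100],[570,260,140]); t=(P[:,:2]-[521.47,190])@u; n=(P[:,:2]-[521.47,190])@[u[1],-u[0]]
m=abs(n)<2; t,z=t[m],P[m,2]
for a in range(-50,62,2):
    k=(t>=a)&(t<a+2)
    if k.any(): print(a,round(float(np.median(z[k])),1),end="; ")
E
```

```text
40.75 [510.46063719  99.76846893 165.99063852] [-0.06664713 -0.511493   -0.0065265 ]
-44 118.0; -42 123.2; -40 123.4; -38 122.6; -36 122.9; -34 123.7; -32 123.6; -30 123.4; -28 123.3; -26 123.3; -24 123.5; -22 123.5; -20 123.5; -18 123.6; -16 123.6; -14 123.5; -12 123.8; -10 123.8; -8 123.4; -6 123.4; -4 123.4; -2 123.4; 0 123.1; 2 130.3; 4 130.4; 6 130.3; 8 130.4; 10 130.3; 12 130.2; 14 130.6; 16 130.5; 18 130.4; 20 130.6; 22 130.1; 24 130.3; 26 130.7; 28 129.9; 30 121.3; 32 121.4; 34 121.7; 36 121.6; 38 121.5; 40 121.3; 42 121.3; 44 121.3;
```

View pics/f1.png

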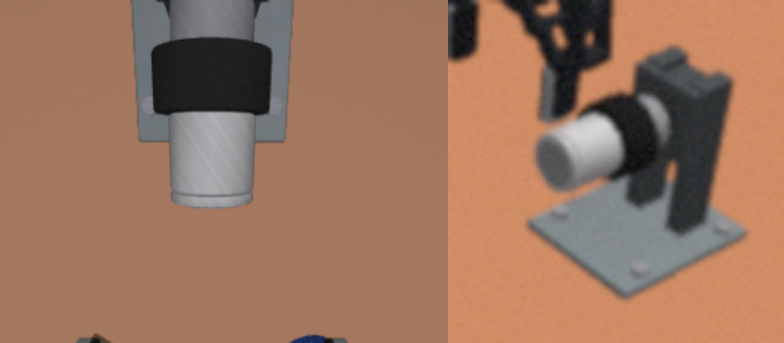

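Wrist view: cap, wheel and spacer are contiguous with no visible gaps, and the scene crop agrees. I'll do one direct check of the back plate distance.

Emit:
drive_tool:
  deltas:
    - [-10,0,-10,0,0,0,85]
    - [-10,0,-15,0,0,0,85]
    - [-10,0,-15,0,0,0,85]
    - [0,0,-15,0,0,0,85]
    - [0,0,-5,0,0,0,85]
    - [0,0,0,0,0,0,85]
    - [0,0,0,0,0,0,85]
    - [0,0,0,0,0,0,85]
    - [0,0,0,0,0,0,85]
    - [0,0,0,0,0,0,85]

```text
t: 41.68
ee_pos: [517.9, 158.3, 196.0]
tcp_rot: [-0.729, 1.571, -2.425]
force: [0.0, 0.1, -0.2]
finger_gap: 0.995
```

```bash
python3 - <<'E'
from h import *
p,d=vision.snapshot("wrist"); c=vision.camera_params("wrist"); W=cloud(d,c)
cv2.imwrite("pics/f2.png",p[:,:,::-1])
u=np.array([.1256,.992]); 
P=box(W,[480,130,85],[570,300,140]); t=(P[:,:2]-[521.47,190])@u; n=(P[:,:2]-[521.47,190])@[u[1],-u[0]]
m=abs(n)<2.5; tt,z=t[m],P[m,2]
for a in range(-46,90,2):
    k=(tt>=a)&(tt<a+2)
    if k.any(): print(a,round(float(np.median(z[k])),1),end="; ")
m=P[:,2]>126; m&=t>40
print("\nplate top",m.sum(),np.percentile(t[m],[0,1,5,50,95,100]).round(1) if m.any() else '')
for lo,hi in((-26,-15),(15,26)):
    m=(n>lo)&(n<hi)&(t>45)&(P[:,2]<128); print(m.sum(),np.percentile(t[m],[1,50,99]).round(2) if m.any() else '')
E
```

```text
-44 122.1; -42 123.0; -40 123.4; -38 122.9; -36 123.2; -34 123.7; -32 123.6; -30 123.2; -28 123.8; -26 123.7; -24 123.8; -22 123.8; -20 123.8; -18 123.6; -16 123.7; -14 123.6; -12 123.6; -10 123.4; -8 123.5; -6 123.8; -4 123.6; -2 123.5; 0 123.7; 2 130.3; 4 130.9; 6 130.7; 8 130.4; 10 130.5; 12 130.4; 14 130.4; 16 130.6; 18 130.8; 20 130.5; 22 130.7; 24 130.7; 26 131.0; 28 129.4; 30 121.4; 32 121.4; 34 122.0; 36 122.2; 38 121.6; 40 121.4; 42 122.0; 44 121.7; 46 121.8; 48 121.0; 50 117.0; 52 117.4; 54 117.2; 56 118.1; 58 133.4; 60 133.6; 62 133.6; 64 133.5; 66 133.0; 68 115.9; 70 127.0; 72 129.9; 74 129.9; 76 129.8; 78 130.2; 80 130.1; 82 129.9; 84 130.1; 86 130.0; 88 130.0; 
plate top 5825 [57.6 57.7 59.4 77.9 94.1 97.8]
62 [45.21 49.52 57.65]
68 [45.21 48.83 57.56]
```

View pics/f2.png

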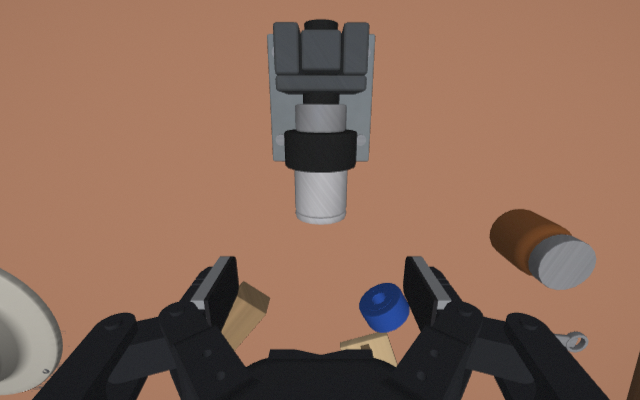

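The back plate front is at 57.6 mm and the spacer's inner end at about 49.6, leaving 8 mm: exactly the seal's thickness. The cap's outer end is about 100 mm out, as it should be. Everything is home and the robot is clear.

```bash
python3 -c "
from workcell import ticket
print(ticket.job_done())"
```

```text
the job is handed in; nothing more can be done
None
```

The hub is back together on the axle and the job is handed in, at about 42 s of the 72 s allowed. No verdict was reported.

- **Assembly:** I threaded the spacer, then the wheel, then the cap. I found the axle height by camera, about 104 mm; touch showed no significant contact forces while threading.
- **Seal:** I pushed it home through the cap. It slid at about 10.5 N. The force then rose at about 5 N per mm, matching the axle bushes, and I stopped at 17.6 N on the wrist reading. I eased the load off before letting go.
- **Last checks:**
  - The spacer's inner end sits about 8 mm from the back plate, which is the seal's thickness, so the seal is home.
  - The cap's outer end is about 100 mm out, as it should be.
  - Seal, spacer, wheel and cap sit together with no visible gaps.
  - The gripper was well clear of everything.
- **Failed or disagreeing checks:**
  - One early wrist measurement, taken while the arm was still settling, was about 5 mm off. I repeated it at rest and it agreed with the other cameras.
  - I did not measure the wrench, jar and offcut at the end, but the arm never went near them.

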